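Set out the three steel kadas on their display stands

TASK

Pick out the three plain silver-toned kadas and put each over the post of the display stand made for its size, the smallest kada on the stand with the thinnest post, the middle one on the middle stand and the largest on the stand with the thickest post, so that each lies flat on its stand's base. Lower them into place rather than dropping or tossing them, and leave the gold bangle, the bone bangle and the red jewellery box where they lie.

Things in the scene. Friction and masses are not known exactly. Their poses are not given: they have to be found in the camera images.
- kada_small: The small of three plain, smooth, silver-toned steel kadas (closed round bangles, no stones or carving): a ring lying flat on the shelf, outer diameter 45 mm, inner diameter 33 mm, 16 mm high, loose. Origin: centre of the ring at its underside; z along the ring's axis (up). Mass 20 to 85 g across the three. It can be gripped from above across its outer diameter.
- kada_medium: The medium of three plain, smooth, silver-toned steel kadas (closed round bangles, no stones or carving): a ring lying flat on the shelf, outer diameter 57 mm, inner diameter 45 mm, 16 mm high, loose. Origin: centre of the ring at its underside; z along the ring's axis (up). Mass 20 to 85 g across the three. It can be gripped from above across its outer diameter.
- kada_large: The large of three plain, smooth, silver-toned steel kadas (closed round bangles, no stones or carving): a ring lying flat on the shelf, outer diameter 69 mm, inner diameter 57 mm, 16 mm high, loose. Origin: centre of the ring at its underside; z along the ring's axis (up). Mass 20 to 85 g across the three. It can be gripped from above across its outer diameter.
- stand_small: The display stand for the small kada, wooden, fixed to the shelf: a round pale base of 57 mm diameter and 10 mm height with an upright round darker post of 17 mm diameter in its middle, the post's top 30 mm above the shelf. The small kada fits over the post with 8 mm to spare all round and then lies flat on the base. Origin: centre of the base at its underside, on the shelf; z up along the post.
- stand_medium: The display stand for the medium kada, wooden, fixed to the shelf: a round pale base of 69 mm diameter and 10 mm height with an upright round darker post of 29 mm diameter in its middle, the post's top 30 mm above the shelf. The medium kada fits over the post with 8 mm to spare all round and then lies flat on the base. Origin: centre of the base at its underside, on the shelf; z up along the post.
- stand_large: The display stand for the large kada, wooden, fixed to the shelf: a round pale base of 81 mm diameter and 10 mm height with an upright round darker post of 41 mm diameter in its middle, the post's top 30 mm above the shelf. The large kada fits over the post with 8 mm to spare all round and then lies flat on the base. Origin: centre of the base at its underside, on the shelf; z up along the post.
- gold_bangle: Bystander: gold-plated bangle set with pale and green kundan stones, lying flat, outer diameter 70 mm (77 mm over the stones), inner 58 mm, 12 mm high (15 mm over the stones), loose. Origin: centre at its underside.
- bone_bangle: Bystander: carved ivory-white bone bangle with dark dots, lying flat, outer diameter 68 mm (75 mm over the carving), inner 54 mm, 26 mm high, loose. Origin: centre at its underside.
- jewel_box: Bystander: closed red lacquered jewellery box, 94 x 124 x 51 mm (x, y, z), loose, 0.7 kg, to the left of the work. Origin: centre of its underside. (Not listed: a closed, fixed glass showcase, 85 mm high, stands beyond the work, all of it more than 0.85 m ahead of the robot base.)
There are look-alikes about, which are no part of the job. What is shaped like the kada_small but blue is not meant.

How it is judged:
By the outcome, as a careful person would: the job done as asked, in the order asked, and still so for the second after the job is handed in, with the robot touching nothing.
It also fails if it takes over 77 s, if anything falls off the work surface, if the arm or the gripper's body presses on something with over 40 N, if the wrist force passes 120 N, or if a joint passes its speed limit or range.

ROBOT

A 6-joint arm with a two-finger parallel gripper is mounted at the origin on the work surface. World frame = base frame: x ahead of the robot, y to its left, z up, the work surface at z = 0. Lengths are in m, angles in rad, forces in N, time in s.
With the tool pointing down it reaches from about 0.35 to 0.775 m from the base axis. Payload 7.3 kg.
Tool frame: the origin (TCP) lies at the centre of the arm's flange, where the gripper is bolted on; the fingertips stand 178 mm ahead of it and the grasp point (between the pads) lies 159 mm ahead of it; x points along the fingers, y is the direction in which the jaws open and shut, and the axes are right-handed (so a half turn about x gives the same grasp; the last joint's range is limited). The gripper opens to 92 mm and grips with 3 to 60 N. Pads are 19 mm wide; open, the fingers measure 130 mm over their backs; the gripper's body (75 mm by 190 mm) begins 47 mm behind the grasp point.
Start: joints at [1.071, 0.342, 1.524, -0, 1.275, -0.146], TCP at [0.182, 0.492, 0.405] pointing down, gripper open.
Joint ranges: [-2.53, 2.53], [-0.77, 2.02], [0.04, 2.7], [-1, 4.14], [0.28, 2.66], [-3.11, 3.11]. Speed limits (rad/s): [2.57, 2.57, 3.14, 3.14, 3.14, 3.14].

INTERFACE

Orientations are given as [roll, pitch, yaw] about the fixed x, y, z axes, in that order (R = Rz(yaw) Ry(pitch) Rx(roll)).
In Python, from cell import readout, cams, workorder gives the robot as it stands.
- The arm moves only by the shell command python3 -m inch 'ROWS' [FORCE]. ROWS is text: rows parted by semicolons, each of 5 numbers parted by spaces: the shift along the world's x, y, z in mm, then the turn about the world's z in rad, then the opening, from 0 (shut) to 1 (fully open). A call has 1 to 8 rows; each row shifts and turns the commanded pose from where the row before left it; what a row does not reach is not made up. A row lasts 1/12 s, in which the tool goes at most 41.7 mm and 7.16 degrees, less where a joint would pass 70% of its speed; a pose out of reach is approached as far as the arm can. A call is refused whole if a number of a shift passes 41.7 or a number of a turn 0.125, either way. A call with a gripper value outside its range is refused whole. The fingers move at their own pace and stop on an object; FORCE is the grip in N (left out, the last holds). Time passes only in rows, so rows that do not move let the fingers close. It gives the time, the measured TCP pose, the force and the opening at its end, in the units of the state.
- readout.observe(): the state, without advancing time (a new reading comes with each control period).
- cams.read_camera(name): name is "scene" or "top"; returns a dict with "color" (400x640x3 uint8, red, green, blue), "fx", "fy", "cx", "cy" (pixels), "world_to_cam" (4x4, takes a point from world to camera coordinates). Camera axes: x right, y down, z forward; pixel columns grow to the right and rows downward; lengths in m; the calibration is good to about 2 mm. A picture is of the moment at which its call begins. There is no depth.
- workorder.hand_in(): hands the job in, once; it reports no verdict.
The state is a dict: "time": time; "qpos": joint angles; "qvel": joint speeds; "joint_efforts": joint torques, N m; "tool_pos": TCP position; "tool_rot": TCP orientation; "contact_force": force on the tool from outside, world axes, zero at the start; "torque": the same for the moment, N m; "opening": finger opening in m.
Only numpy, scipy, OpenCV 4.12 (cv2) and the standard library are available. Lean on these libraries where they do the work, as an engineer would, in place of code of your own. Each camera call takes 0.05 s, during which the arm holds its last target.

## Working session

There is one attempt and no reset: what is moved stays moved. The work goes in short steps, Python scripts to look and compute and a shell command to move; the robot and the scene stay as the last step left them, time stands still between calls to the robot, and variables do not carry over. Pictures are saved under pics/ and viewed, and the job is handed in when it is done.

```bash
mkdir -p pics; ls
python3 - <<'E'
from cell import readout,cams
import cv2
print(readout.observe())
for n in("scene","top"):
    c=cams.read_camera(n); cv2.imwrite(f"pics/{n}0.png",c["color"][...,::-1]); print(n,c["fx"],c["cx"],c["cy"],c["world_to_cam"].round(4).tolist())
E
```

```text
pics
{'time': 0.0, 'qpos': array([ 1.07096462e+00,  3.42700024e-01,  1.52500274e+00,  2.75362989e-06,
        1.27544734e+00, -1.45991855e-01]), 'qvel': array([-0.00053784,  0.0016562 ,  0.00096193,  0.00022424, -0.00043256,
        0.00059902]), 'joint_efforts': array([ 1.99500537e-04, -4.31242454e+01, -2.44219279e+01,  7.17375451e-02,
        5.60231984e-02, -1.33963140e-04]), 'tool_pos': array([0.18181972, 0.49235919, 0.40406154]), 'tool_rot': array([-1.71847886,  1.56923888, -2.07231952]), 'contact_force': array([-0.12757175, -0.59273822, -0.00622441]), 'torque': array([ 0.03303517,  0.00914438, -0.01689229]), 'opening': 0.09154727791086219}
scene 479.96883762723047 320.9735655784419 198.12205959616585 [[0.3144, 0.9491, -0.0177, -0.2715], [0.6837, -0.2393, -0.6894, -0.2996], [-0.6586, 0.2047, -0.7241, 1.4722], [0.0, 0.0, 0.0, 1.0]]
top 371.3542972612093 318.1084989324688 199.5873400213808 [[0.0064, -1.0, -0.0049, 0.1033], [-0.993, -0.0057, -0.1179, 0.5282], [0.1179, 0.0057, -0.993, 0.9318], [0.0, 0.0, 0.0, 1.0]]
```

View pics/scene0.png

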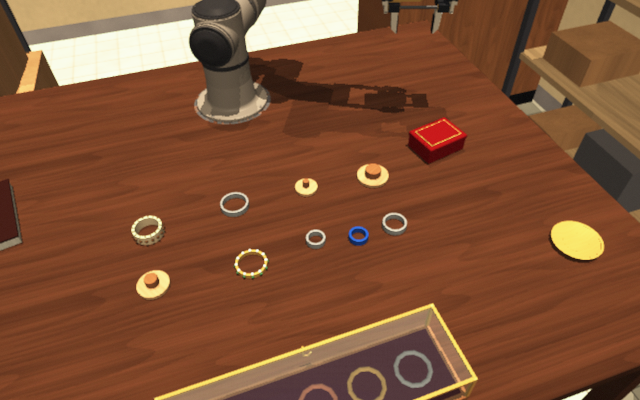

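View pics/top0.png

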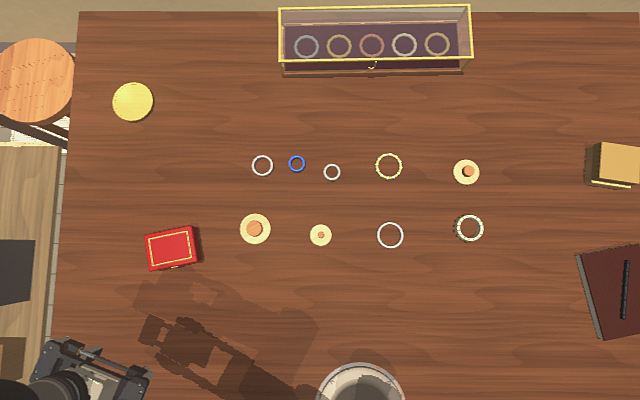

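Top view: silver rings at (262,165), (332,172) and (390,235). The look-alikes are the blue ring (297,163), gold bangle (388,166), bone bangle (469,228) and the rings in the showcase. Stands are at (255,229), (320,235) and (466,172), and the jewellery box is at (172,248). Next I'll segment and triangulate.

```bash
cat > h.py <<'E'
import cv2,numpy as np
from cell import cams,readout
def P(c): return np.array([[c["fx"],0,c["cx"]],[0,c["fy"],c["cy"]],[0,0,1]])@c["world_to_cam"][:3]
def proj(c,X):
    q=P(c)@np.append(X,1); return q[:2]/q[2]
def plane(c,uv,z):
    M=P(c); H=np.c_[M[:,0],M[:,1],M[:,2]*z+M[:,3]]; q=np.linalg.solve(H,[uv[0],uv[1],1]); return q[:2]/q[2]
def masks(c):
    hsv=cv2.cvtColor(c["color"],cv2.COLOR_RGB2HSV); h,s,v=cv2.split(hsv)
    return ((s<75)&(v>75)).astype(np.uint8), ((h>=14)&(h<=35)&(s>60)&(v>150)).astype(np.uint8), ((h<14)&(s>80)&(v>185)).astype(np.uint8)
def blob(m,uv,r=24):
    # outer contour of largest component near uv, filled
    k=np.zeros_like(m); cv2.circle(k,(int(uv[0]),int(uv[1])),r,1,-1)
    cs,_=cv2.findContours(cv2.morphologyEx(m*k,cv2.MORPH_CLOSE,np.ones((3,3),np.uint8)),cv2.RETR_EXTERNAL,cv2.CHAIN_APPROX_NONE)
    if not cs: return None
    ct=max(cs,key=lambda a:cv2.contourArea(a)); f=np.zeros_like(m); cv2.drawContours(f,[ct],-1,1,-1)
    M=cv2.moments(f,True)
    if M["m00"]==0: return None
    return np.array([M["m10"],M["m01"]])/M["m00"],M["m00"],cv2.boundingRect(ct)
E
cat > m.py <<'E'
from h import *
S=cams.read_camera("scene");T=cams.read_camera("top")
it={"kS":(0,(332,172),(316,239)),"kM":(0,(262,165),(395,224)),"kL":(0,(390,235),(234,204)),
"sS":(1,(320,235),(306,187)),"sM":(1,(466,172),(153,285)),"sL":(1,(255,229),(373,175)),
"pS":(2,(321,235),(306,183)),"pM":(2,(468,171),(151,280)),"pL":(2,(254,228),(373,171))}
ms,mt=masks(S),masks(T)
for n,(k,t,s) in it.items():
    b=blob(mt[k],t);a=blob(ms[k],s)
    if a is None or b is None: print(n,a,b);continue
    X=cv2.triangulatePoints(P(T),P(S),b[0].reshape(2,1),a[0].reshape(2,1)).ravel();X=X[:3]/X[3]
    print(n,(X*1000).round(1),"err",(proj(T,X)-b[0]).round(2),(proj(S,X)-a[0]).round(2),"area",b[1],a[1],b[2],a[2])
for n,c,(x,y,w,h) in(("t",T,(230,140,270,125)),("s",S,(120,150,310,160))):
    cv2.imwrite(f"pics/crop_{n}.png",cv2.resize(c["color"][y:y+h,x:x+w,::-1],None,fx=2.5,fy=2.5,interpolation=2))
E
python3 m.py
```

```text
kS [605.2  71.8   8.7] err [-0.14 -0.04] [-0.1   0.01] area 237.0 302.0 (323, 164, 18, 17) (306, 229, 20, 20)
kM [622.2 258.3   8.1] err [-0.1  -0.03] [-0.07  0.01] area 368.0 440.0 (252, 155, 21, 22) (382, 213, 25, 22)
kL [438.2 -81.    8.7] err [-0.27 -0.06] [-0.18 -0.01] area 566.0 558.0 (377, 222, 27, 27) (220, 192, 29, 24)
sS [437.7 100.7   7.6] err [-0.2  -0.05] [-0.13  0.01] area 383.0 320.0 (310, 224, 22, 22) (294, 178, 24, 18)
sM [ 608.  -287.9    8.2] err [-0.14 -0.02] [-0.11 -0.02] area 529.0 748.0 (453, 159, 27, 26) (136, 270, 34, 29)
sL [453.3 273.8   7.2] err [-0.21 -0.07] [-0.14  0.02] area 754.0 575.0 (240, 213, 31, 31) (357, 164, 32, 22)
pS [437.9 101.1  28.5] err [-0.46 -0.12] [-0.3   0.02] area 26.0 19.0 (318, 232, 6, 6) (303, 178, 6, 5)
pM [ 602.9 -293.    27.9] err [-0.96 -0.16] [-0.75 -0.11] area 9.0 11.0 (469, 169, 5, 7) (146, 275, 5, 5)
pL [462.4 272.3  26.2] err [1.38 0.42] [ 0.89 -0.16] area 55.0 27.0 (247, 221, 14, 10) (366, 169, 15, 5)
```

View pics/crop_t.png

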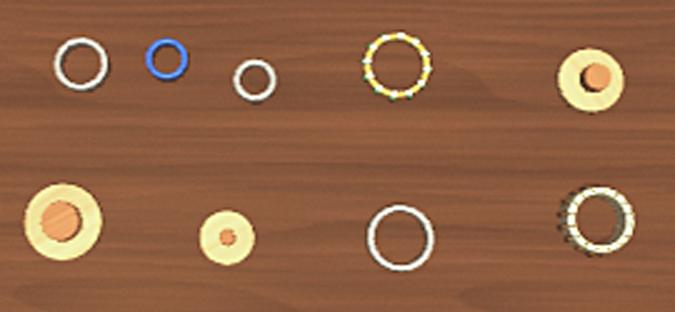

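View pics/crop_s.png

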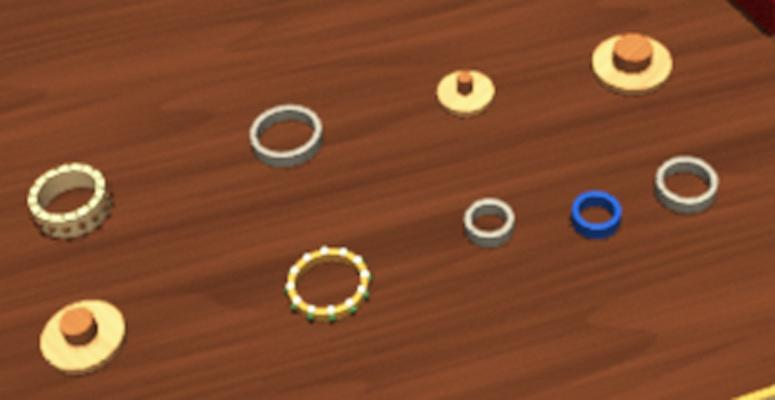

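Matched by outline size and description: kS is (332,172) top / (316,239) scene, kM is (262,165)/(395,224) and kL is (390,235)/(234,204). All are plain silver in the crops. The blue ring (297,163), gold (388,166) and bone (469,228) are rejected. The triangulated mid-heights of about 8 mm agree with the text. Next, check the jaw direction and the offset to kS.

```bash
cat > st.py <<'E'
from cell import readout
import sys,numpy as np
from scipy.spatial.transform import Rotation as R
o=readout.observe();M=R.from_euler('xyz',o["tool_rot"]).as_matrix()
p=o["tool_pos"]*1000
print("t",round(o["time"],2),"tcp",p.round(1),"xax",M[:,0].round(3),"jaw",M[:,1].round(3),"ang",np.degrees(np.arctan2(M[1,1],M[0,1])).round(1),"F",o["contact_force"].round(1),"open",round(o["opening"]*1000,1),"q",o["qpos"].round(2))
for a in sys.argv[1:]:
    x=np.array(eval(a)); print("to",x,"d",(x-p[:2]).round(1))
E
python3 st.py [605,72]
```

```text
t 0.2 tcp [181.8 492.4 404.3] xax [-0.    -0.001 -1.   ] jaw [ 0.346  0.938 -0.001] ang 69.7 F [-0.5  0.2 -0.2] open 92.0 q [ 1.07  0.34  1.52 -0.    1.28 -0.15]
to [605  72] d [ 423.2 -420.4]
```

```bash
python3 -m inch '26 -26 -9 -0.1 1;26 -26 -9 -0.1 1;26 -26 -9 -0.1 1;26 -26 -9 -0.1 1;26 -26 -9 -0.1 1;26 -26 -9 -0.1 1;26 -26 -9 -0.1 1;26 -26 -9 -0.1 1' 15
python3 -m inch '26 -26 -9 -0.1 1;26 -26 -9 -0.1 1;26 -26 -9 -0.1 1;26 -26 -9 -0.1 1;26 -26 -9 0 1;26 -26 -9 0 1;26 -26 -9 0 1;0 0 0 0 1'; python3 st.py [605,72]
```

```text
time: 0.87
tool_pos: [0.3908, 0.283, 0.3323]
tool_rot: [1.901, 1.571, 0.743]
contact_force: [0.3, 1.3, -0.5]
opening: 0.0922
time: 1.53
tool_pos: [0.5752, 0.0978, 0.2677]
tool_rot: [0.414, 1.569, -1.145]
contact_force: [-0.2, 0.1, 0.8]
opening: 0.0919
t 1.53 tcp [575.2  97.8 267.7] xax [ 0.001 -0.002 -1.   ] jaw [1.    0.012 0.001] ang 0.7 F [-0.2  0.1  0.8] open 91.9 q [ 0.04  0.58  1.54 -0.    1.02  0.03]
to [605  72] d [ 29.8 -25.8]
```

```bash
python3 -m inch '15 -13 -10 -0.012 1;15 -13 -15 0 1;0 0 -20 0 1;0 0 -15 0 1;0 0 -5 0 1;0 0 0 0 1;0 0 0 0 1'; python3 st.py [605,72]
cat > pic.py <<'E'
import sys,cv2
from cell import cams
ws=[]
for n,u,v in(("top",*eval(sys.argv[2])),("scene",*eval(sys.argv[3]))):
    c=cams.read_camera(n)["color"][...,::-1]; x=min(max(u-40,0),560);y=min(max(v-40,0),320); ws.append(cv2.resize(c[y:y+80,x:x+80],None,fx=5,fy=5,interpolation=2))
cv2.imwrite(f"pics/{sys.argv[1]}.png",cv2.hconcat(ws))
E
python3 pic.py a1 332,172 316,239
```

```text
time: 2.12
tool_pos: [0.6019, 0.0768, 0.2051]
tool_rot: [1.736, 1.571, 0.17]
contact_force: [-0.0, 0.2, 1.0]
opening: 0.0919
t 2.12 tcp [601.9  76.8 205.1] xax [ 0.  0. -1.] jaw [1.    0.005 0.   ] ang 0.3 F [-0.   0.2  1. ] open 91.9 q [ 0.    0.7   1.51  0.    0.93 -0.  ]
to [605  72] d [ 3.1 -4.8]
```

View pics/a1.png

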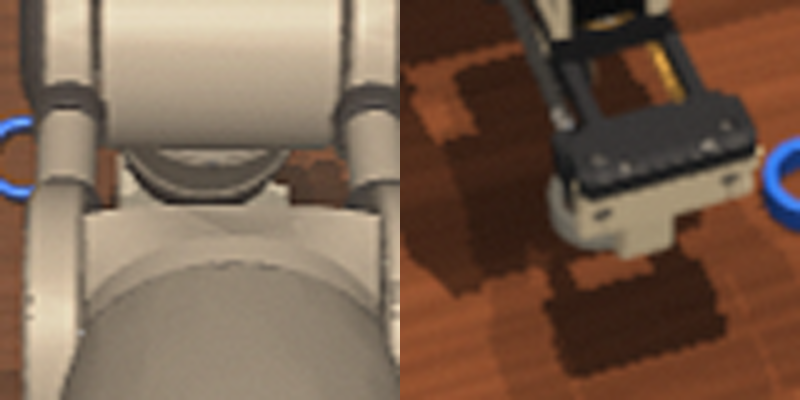

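The arm hides the ring from the top. In the scene view the near finger (crop pixel about (640,180)) stands beyond the ring, which shows behind it, and the blue ring is clear. I'll correct the rest and close.

```bash
python3 -m inch '3 -5 0 0 1;0 0 -8 0 1;0 0 -8 0 1;0 0 -7 0 1;0 0 0 0 1;0 0 0 0 1'; python3 st.py [605,72]
```

```text
time: 2.72
tool_pos: [0.6046, 0.0715, 0.1808]
tool_rot: [-1.596, 1.569, 3.121]
contact_force: [0.4, 0.1, -0.6]
opening: 0.092
t 2.72 tcp [604.6  71.5 180.8] xax [-0.002  0.    -1.   ] jaw [ 1.     0.005 -0.002] ang 0.3 F [ 0.4  0.1 -0.6] open 92.0 q [-0.01  0.74  1.52  0.    0.89 -0.01]
to [605  72] d [0.4 0.5]
```

```bash
python3 -m inch '0 0 0 0 0.6;0 0 0 0 0.5;0 0 0 0 0.4;0 0 0 0 0.3;0 0 0 0 0.3;0 0 0 0 0.3;0 0 0 0 0.3;0 0 0 0 0.3' 15; python3 -m inch '0 0 0 0 0.3;0 0 3 0 0.3;0 0 10 0 0.3;0 0 20 0 0.3;0 0 20 0 0.3;0 0 5 0 0.3' ; python3 st.py [437.8,100.8]
```

```text
time: 3.38
tool_pos: [0.6049, 0.0715, 0.1818]
tool_rot: [1.443, 1.571, -0.123]
contact_force: [-0.1, -0.8, -0.1]
opening: 0.0442
time: 3.88
tool_pos: [0.6058, 0.0715, 0.2436]
tool_rot: [1.567, 1.565, 0.001]
contact_force: [1.5, 0.0, 0.1]
opening: 0.0441
t 3.88 tcp [605.8  71.5 243.6] xax [ 0.006  0.    -1.   ] jaw [1.    0.005 0.006] ang 0.3 F [1.5 0.  0.1] open 44.1 q [-0.01  0.65  1.48  0.    1.   -0.01]
to [437.8 100.8] d [-168.    29.3]
```

```bash
python3 -m inch '-15 3 0 0 0.3;-25 4 0 0 0.3;-30 5 0 0 0.3;-30 5 0 0 0.3;-30 5 0 0 0.3;-25 4 0 0 0.3;-12 3 0 0 0.3;0 0 0 0 0.3'; python3 -m inch '0 0 0 0 0.3;0 0 0 0 0.3' ;python3 st.py [437.8,100.8];python3 pic.py a2 320,235 306,180
```

```text
time: 4.55
tool_pos: [0.4353, 0.101, 0.2397]
tool_rot: [-1.565, 1.568, -3.13]
contact_force: [0.2, 1.4, 0.1]
opening: 0.0441
time: 4.72
tool_pos: [0.4391, 0.1004, 0.2401]
tool_rot: [1.581, 1.569, 0.016]
contact_force: [0.1, 2.1, -0.0]
opening: 0.0444
t 4.72 tcp [439.1 100.4 240.1] xax [ 0.002  0.    -1.   ] jaw [1.    0.005 0.002] ang 0.3 F [ 0.1  2.1 -0. ] open 44.4 q [ 0.05  0.43  1.94 -0.    0.78  0.05]
to [437.8 100.8] d [-1.3  0.4]
```

View pics/a2.png

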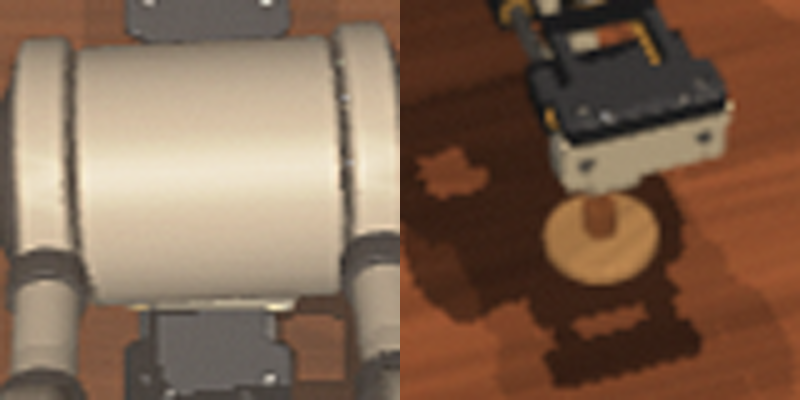

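The ring is hidden behind the near finger. The post stands below it at crop (600,215), under the jaw's centre. Lowering.

```bash
python3 -m inch '-1 0 -5 0 0.3;0 0 -10 0 0.3;0 0 -10 0 0.3;0 0 -8 0 0.3;0 0 -5 0 0.3;0 0 -4 0 0.3;0 0 -3 0 0.3;0 0 0 0 0.3'; python3 -m inch '0 0 0 0 0.3;0 0 0 0 0.3';python3 st.py [437.8,100.8]
```

```text
time: 5.48
tool_pos: [0.4368, 0.1004, 0.1942]
tool_rot: [-1.501, 1.57, -3.067]
contact_force: [-0.9, 0.3, -0.4]
opening: 0.0444
time: 5.65
tool_pos: [0.437, 0.1005, 0.195]
tool_rot: [1.576, 1.57, 0.01]
contact_force: [0.5, 0.1, 0.0]
opening: 0.0442
t 5.65 tcp [437.  100.5 195. ] xax [ 0.001  0.    -1.   ] jaw [1.    0.005 0.001] ang 0.3 F [0.5 0.1 0. ] open 44.2 q [ 0.05  0.51  1.98 -0.    0.65  0.05]
to [437.8 100.8] d [0.8 0.3]
```

```bash
python3 -m inch '1 0 -1 0 0.3;0 0 -1 0 0.3;0 0 -1 0 0.3;0 0 0 0 0.3;0 0 0 0 0.3';python3 st.py [437.8,100.8]; python3 pic.py a3 320,235 306,180
```

```text
time: 6.07
tool_pos: [0.4379, 0.1005, 0.1918]
tool_rot: [1.47, 1.571, -0.096]
contact_force: [0.3, 0.4, -0.2]
opening: 0.0442
t 6.07 tcp [437.9 100.5 191.8] xax [ 0. -0. -1.] jaw [1.    0.005 0.   ] ang 0.3 F [ 0.3  0.4 -0.2] open 44.2 q [ 0.05  0.52  1.98 -0.    0.65  0.05]
to [437.8 100.8] d [-0.1  0.3]
```

View pics/a3.png

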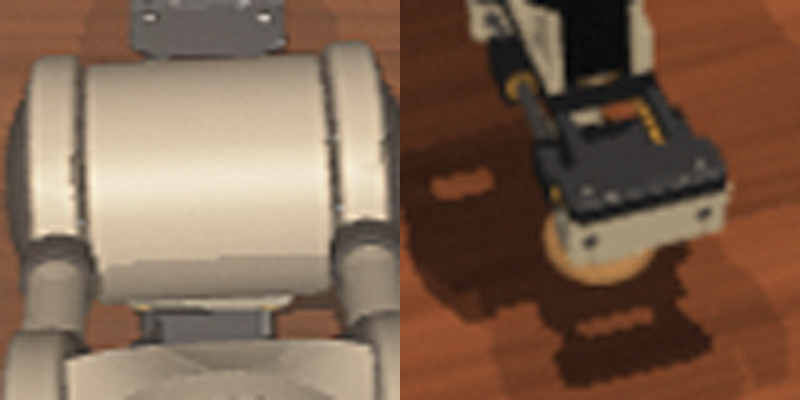

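```bash
python3 -m inch '0 0 -1 0 0.3;0 0 0 0 0.3;0 0 0 0 0.5;0 0 0 0 0.6;0 0 0 0 0.75;0 0 0 0 0.75;0 0 0 0 0.75;0 0 0 0 0.75';python3 st.py; python3 -m inch '0 0 5 0 0.75;0 0 15 0 0.75;0 0 30 0 1;0 0 20 0 1'; python3 st.py [622.2,258.3]; python3 pic.py a4 320,235 306,180
```

```text
time: 6.83
tool_pos: [0.4379, 0.1005, 0.1906]
tool_rot: [-1.463, 1.571, -3.028]
contact_force: [0.0, 0.9, 0.1]
opening: 0.0685
t 6.83 tcp [437.9 100.5 190.6] xax [-0. -0. -1.] jaw [ 1.     0.005 -0.   ] ang 0.3 F [0.  0.9 0.1] open 68.5 q [ 0.05  0.52  1.98 -0.    0.64  0.05]
time: 7.17
tool_pos: [0.4379, 0.1005, 0.2624]
tool_rot: [1.689, 1.571, 0.123]
contact_force: [1.4, -0.4, -0.3]
opening: 0.078
t 7.17 tcp [437.9 100.5 262.4] xax [ 0.  0. -1.] jaw [1.    0.005 0.   ] ang 0.3 F [ 1.4 -0.4 -0.3] open 78.0 q [0.05 0.39 1.92 0.   0.84 0.05]
to [622.2 258.3] d [184.3 157.8]
```

View pics/a4.png

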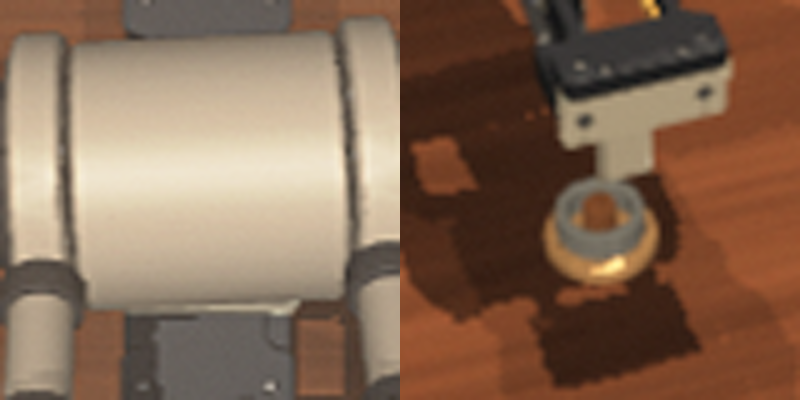

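The small kada lies flat over its post (scene crop (600,220)). Now the medium one.

```bash
python3 -m inch '15 12 0 0 1;25 22 0 0 1;28 24 0 0 1;28 24 0 0 1;28 24 0 0 1;28 24 0 0 1;20 18 0 0 1;12 10 0 0 1'; python3 -m inch '0 0 -15 0 1;0 0 -20 0 1;0 0 -15 0 1;0 0 -5 0 1;0 0 0 0 1;0 0 0 0 1';python3 st.py [622.2,258.3]
```

```text
time: 7.93
tool_pos: [0.6232, 0.2605, 0.2593]
tool_rot: [-2.969, 1.57, 1.75]
contact_force: [-0.9, -0.9, 0.3]
opening: 0.0919
time: 8.43
tool_pos: [0.6219, 0.2584, 0.2056]
tool_rot: [-1.155, 1.57, -2.721]
contact_force: [0.1, 0.2, 0.8]
opening: 0.0919
t 8.43 tcp [621.9 258.4 205.6] xax [-0. -0. -1.] jaw [ 1.     0.005 -0.   ] ang 0.3 F [0.1 0.2 0.8] open 91.9 q [ 0.28  0.8   1.29 -0.    1.05  0.28]
to [622.2 258.3] d [ 0.3 -0.1]
```

```bash
python3 pic.py b1 262,165 395,224; python3 -m inch '0 0 -8 0 1;0 0 -8 0 1;0 0 -7 0 1;0 0 0 0 1;0 0 0 0 1'; python3 st.py [622.2,258.3]
```

```text
time: 8.95
tool_pos: [0.6216, 0.2584, 0.1818]
tool_rot: [-1.274, 1.569, -2.84]
contact_force: [0.7, -0.2, 0.2]
opening: 0.0914
t 8.95 tcp [621.6 258.4 181.8] xax [-0.002 -0.    -1.   ] jaw [ 1.     0.005 -0.002] ang 0.3 F [ 0.7 -0.2  0.2] open 91.4 q [ 0.28  0.83  1.31 -0.    1.01  0.28]
to [622.2 258.3] d [ 0.6 -0.1]
```

View pics/b1.png

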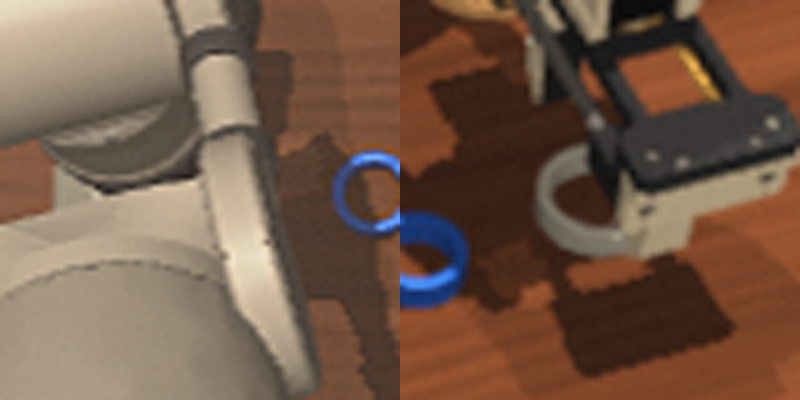

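The medium ring (crop (590,200)) lies inside the near finger (665,220), and the blue ring is clear. Close and lift.

```bash
python3 -m inch '0 0 0 0 0.7;0 0 0 0 0.6;0 0 0 0 0.5;0 0 0 0 0.4;0 0 0 0 0.4;0 0 0 0 0.4;0 0 0 0 0.4;0 0 0 0 0.4' 15; python3 -m inch '0 0 3 0 0.4;0 0 10 0 0.4;0 0 20 0 0.4;0 0 25 0 0.4;0 0 20 0 0.4;0 0 5 0 0.4;0 0 0 0 0.4' ; python3 st.py [608,-288]
python3 - <<'E'
from h import *
# recheck stands: base rim at z=10 via top bbox centre; post top at z=30
T=cams.read_camera("top")
_,m,_=masks(T)
for n,uv in(("M",(466,172)),):
    b=blob(m,uv); x,y,w,h=b[2]; print(n,plane(T,(x+w/2-.5,y+h/2-.5),.01)*1000, plane(T,b[0],.01)*1000, plane(T,(468.3,171),.03)*1000)
    c=T["color"][140:200,430:500,::-1]; cv2.imwrite("pics/sM.png",cv2.resize(c,None,fx=8,fy=8,interpolation=2))
E
```

```text
time: 9.62
tool_pos: [0.6219, 0.2585, 0.1829]
tool_rot: [1.785, 1.57, 0.22]
contact_force: [-0.2, 0.1, 0.9]
opening: 0.0556
time: 10.2
tool_pos: [0.6223, 0.2586, 0.2682]
tool_rot: [1.839, 1.566, 0.273]
contact_force: [0.3, 0.0, 0.2]
opening: 0.0558
t 10.2 tcp [622.3 258.6 268.2] xax [ 0.004  0.001 -1.   ] jaw [1.    0.005 0.004] ang 0.3 F [0.3 0.  0.2] open 55.8 q [ 0.28  0.73  1.24 -0.    1.16  0.28]
to [ 608 -288] d [ -14.3 -546.6]
M [ 607.90756276 -287.87455161] [ 607.52812338 -287.63031921] [ 605.30354986 -285.98132185]
```

View pics/sM.png

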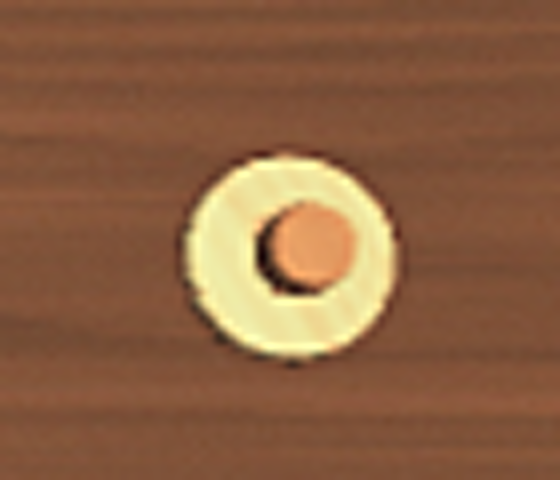

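The base centre is at (608,-288) from the top view too, and the post top at (468.5,170) agrees. Carrying across.

```bash
python3 -m inch '0 -12 0 0 0.4;0 -22 0 0 0.4;0 -30 0 0 0.4;-2 -32 0 0 0.4;-2 -32 0 0 0.4;-2 -32 0 0 0.4;-2 -32 0 0 0.4;-2 -32 0 0 0.4'; python3 -m inch '-2 -32 0 0 0.4;-2 -32 0 0 0.4;0 -32 0 0 0.4;0 -32 0 0 0.4;0 -32 0 0 0.4;0 -32 0 0 0.4;0 -32 0 0 0.4;0 -30 0 0 0.4'; python3 -m inch '0 -25 0 0 0.4;0 -20 0 0 0.4;0 -12 0 0 0.4;0 -8 0 0 0.4;0 0 0 0 0.4;0 0 0 0 0.4'; python3 st.py [608,-287.6]
```

```text
time: 10.92
tool_pos: [0.6108, 0.0322, 0.2639]
tool_rot: [-1.562, 1.567, -3.128]
contact_force: [0.6, -0.7, -0.6]
opening: 0.0555
time: 11.58
tool_pos: [0.6067, -0.2219, 0.2638]
tool_rot: [-1.94, 1.568, 2.776]
contact_force: [0.7, 0.3, -0.6]
opening: 0.0557
time: 12.08
tool_pos: [0.6077, -0.2841, 0.265]
tool_rot: [-2.373, 1.569, 2.344]
contact_force: [0.3, 0.1, -1.3]
opening: 0.0558
t 12.08 tcp [ 607.7 -284.1  265. ] xax [-0.001  0.001 -1.   ] jaw [ 1.     0.005 -0.001] ang 0.3 F [ 0.3  0.1 -1.3] open 55.8 q [-0.55  0.73  1.25  0.    1.16 -0.56]
to [ 608.  -287.6] d [ 0.3 -3.5]
```

```bash
python3 -m inch '0 -3 -10 0 0.4;0 0 -15 0 0.4;0 0 -12 0 0.4;0 0 -6 0 0.4;0 0 0 0 0.4;0 0 0 0 0.4'; python3 st.py [608,-287.6];python3 pic.py b2 466,172 153,280
```

```text
time: 12.58
tool_pos: [0.608, -0.2871, 0.2223]
tool_rot: [-2.236, 1.57, 2.482]
contact_force: [0.1, 0.4, -1.2]
opening: 0.0559
t 12.58 tcp [ 608.  -287.1  222.3] xax [-0.001  0.    -1.   ] jaw [ 1.     0.006 -0.001] ang 0.3 F [ 0.1  0.4 -1.2] open 55.9 q [-0.56  0.78  1.28  0.    1.08 -0.56]
to [ 608.  -287.6] d [ 0.  -0.5]
```

View pics/b2.png

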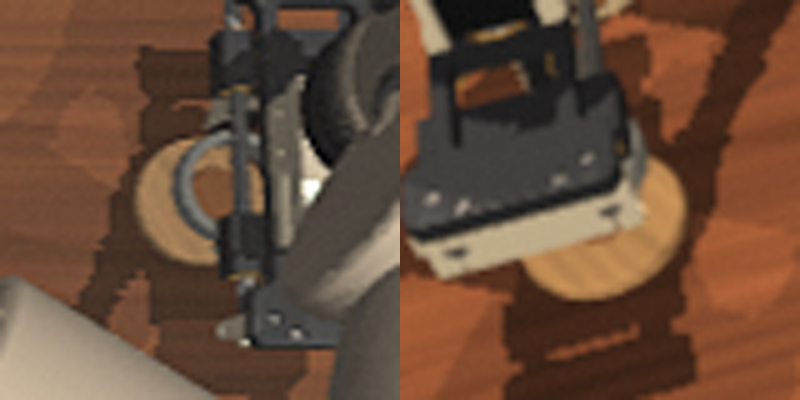

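```bash
python3 - <<'E'
from h import *
T=cams.read_camera("top")
for z in(.04,.048,.056): print(z,[proj(T,(.608,-.2871+s*.0285,z)).round(1) for s in(1,0)])
E
python3 -m inch '0 0 -8 0 0.4;0 0 -8 0 0.4;0 0 -6 0 0.4;0 0 -4 0 0.4;0 0 -2 0 0.4;0 0 0 0 0.4;0 0 0 0 0.4'; python3 st.py [608,-287.6]
```

```text
0.04 [array([459.2, 169.2]), array([470.2, 169.2])]
0.048 [array([460.4, 168.5]), array([471.5, 168.6])]
0.056 [array([461.5, 167.9]), array([472.7, 168. ])]
time: 13.32
tool_pos: [0.6079, -0.2876, 0.1946]
tool_rot: [2.871, 1.571, 1.306]
contact_force: [-0.1, -0.3, -1.3]
opening: 0.0559
t 13.32 tcp [ 607.9 -287.6  194.6] xax [ 0.  0. -1.] jaw [1.    0.005 0.   ] ang 0.3 F [-0.1 -0.3 -1.3] open 55.9 q [-0.56  0.81  1.3   0.    1.03 -0.56]
to [ 608.  -287.6] d [ 0.1 -0. ]
```

```bash
python3 -m inch '0 0 -1 0 0.4;0 0 -1 0 0.4;0 0 -1 0 0.4;0 0 0 0 0.4;0 0 0 0 0.4'; python3 st.py; python3 -m inch '0 0 0 0 0.6;0 0 0 0 0.7;0 0 0 0 0.85;0 0 0 0 0.85;0 0 0 0 0.85;0 0 5 0 0.85;0 0 15 0 0.85;0 0 25 0 1'; python3 -m inch '0 0 25 0 1;0 0 0 0 1'; python3 st.py [438.2,-81]; python3 pic.py b3 466,172 153,280; python3 m.py | head -3
```

```text
time: 13.73
tool_pos: [0.608, -0.2876, 0.1929]
tool_rot: [1.006, 1.57, -0.56]
contact_force: [-1.9, 1.5, 5.4]
opening: 0.0558
t 13.73 tcp [ 608.  -287.6  192.9] xax [ 0.001 -0.001 -1.   ] jaw [1.    0.005 0.001] ang 0.3 F [-1.9  1.5  5.4] open 55.8 q [-0.56  0.81  1.3  -0.    1.02 -0.56]
time: 14.4
tool_pos: [0.6072, -0.2871, 0.2346]
tool_rot: [-2.136, 1.565, 2.582]
contact_force: [0.3, 0.5, 0.5]
opening: 0.081
time: 14.57
tool_pos: [0.6091, -0.2882, 0.2677]
tool_rot: [1.02, 1.561, -0.546]
contact_force: [0.8, -0.4, 0.7]
opening: 0.0901
t 14.57 tcp [ 609.1 -288.2  267.7] xax [ 0.008 -0.005 -1.   ] jaw [1.    0.005 0.008] ang 0.3 F [ 0.8 -0.4  0.7] open 90.1 q [-0.56  0.73  1.25  0.    1.16 -0.56]
to [438.2 -81. ] d [-170.9  207.2]
kS None None
kM None None
kL [ 4.232e+02 -9.310e+01 -4.000e-01] err [-8.52 -2.21] [-5.74 -0.51] area 538.0 569.0 (385, 221, 30, 38) (220, 192, 29, 25)
```

View pics/b3.png

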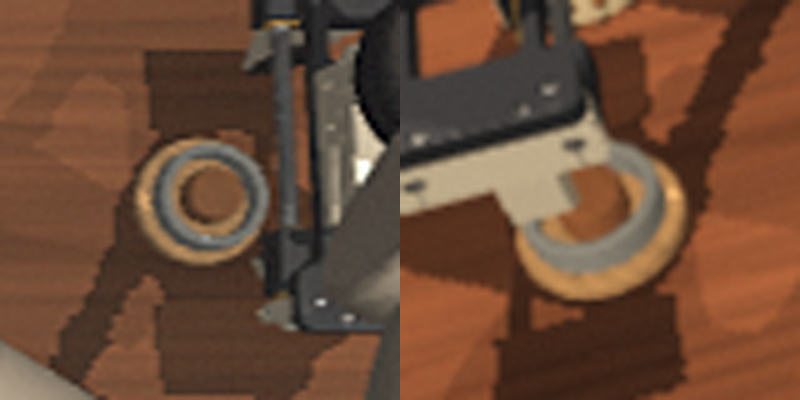

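The medium kada sits around its post on the base (top crop (213,195)), with a light 5 N touchdown. Now the large one.

```bash
python3 -m inch '-10 12 0 0 1;-17 21 0 0 1;-22 26 0 0 1;-23 28 0 0 1;-23 28 0 0 1;-23 28 0 0 1;-20 25 0 0 1;-15 18 0 0 1'; python3 -m inch '-12 14 0 0 1;-6 7 0 0 1;0 0 0 0 1;0 0 0 0 1'; python3 st.py [438.2,-81]; python3 pic.py c0 390,235 234,204
```

```text
time: 15.43
tool_pos: [0.4525, -0.0994, 0.2605]
tool_rot: [-2.016, 1.567, 2.702]
contact_force: [0.0, 0.0, 0.5]
opening: 0.0917
time: 15.77
tool_pos: [0.4373, -0.0808, 0.2616]
tool_rot: [0.871, 1.57, -0.695]
contact_force: [0.0, 0.3, -0.7]
opening: 0.092
t 15.77 tcp [437.3 -80.8 261.6] xax [ 0. -0. -1.] jaw [1.    0.005 0.   ] ang 0.3 F [ 0.   0.3 -0.7] open 92.0 q [-0.36  0.38  1.93 -0.    0.83 -0.36]
to [438.2 -81. ] d [ 0.9 -0.2]
```

View pics/c0.png

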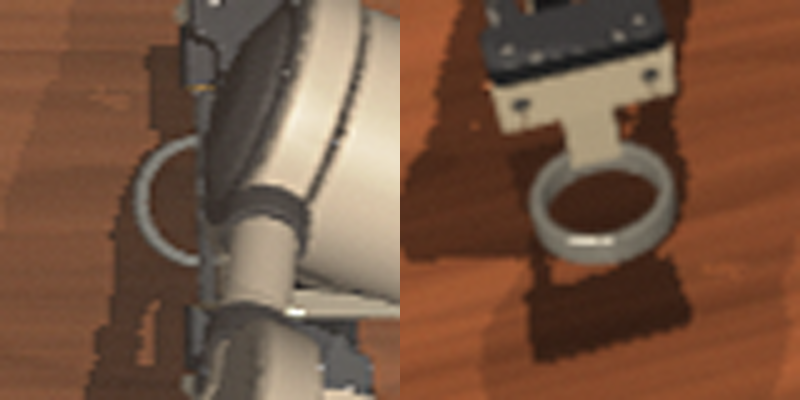

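The large ring is undisturbed (top-left arc at crop (150,200), scene (600,200)). Descend.

```bash
python3 -m inch '1 0 -15 0 1;0 0 -20 0 1;0 0 -15 0 1;0 0 -5 0 1;0 0 0 0 1;0 0 0 0 1';python3 st.py [438.2,-81]; python3 pic.py c1 390,235 234,204
```

```text
time: 16.37
tool_pos: [0.4383, -0.081, 0.2068]
tool_rot: [1.132, 1.571, -0.434]
contact_force: [0.3, 0.1, -1.0]
opening: 0.0921
t 16.37 tcp [438.3 -81.  206.8] xax [ 0. -0. -1.] jaw [1.    0.004 0.   ] ang 0.3 F [ 0.3  0.1 -1. ] open 92.1 q [-0.35  0.48  1.97 -0.    0.68 -0.36]
to [438.2 -81. ] d [-0.1  0. ]
```

View pics/c1.png

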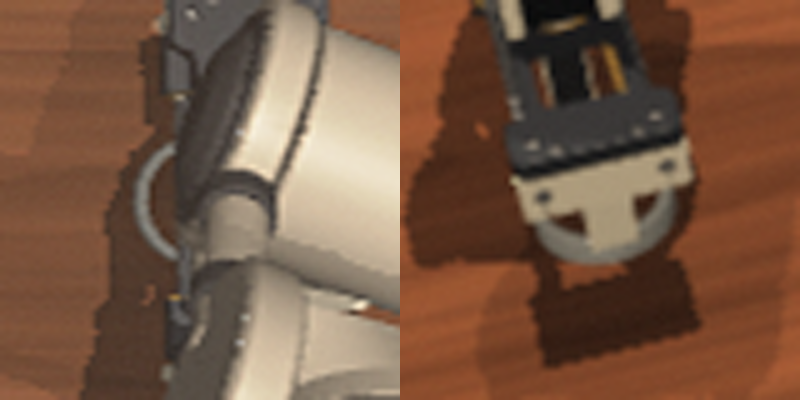

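```bash
python3 -m inch '0 0 -8 0 1;0 0 -8 0 1;0 0 -8 0 1;0 0 0 0 1;0 0 0 0 1'; python3 -m inch '0 0 0 0 0.8;0 0 0 0 0.7;0 0 0 0 0.6;0 0 0 0 0.55;0 0 0 0 0.55;0 0 0 0 0.55;0 0 0 0 0.55' 15; python3 st.py; python3 -m inch '0 0 3 0 0.55;0 0 10 0 0.55;0 0 20 0 0.55;0 0 25 0 0.55;0 0 20 0 0.55;0 0 5 0 0.55;0 0 0 0 0.55' ; python3 st.py [453.3,273.8]
python3 - <<'E'
from h import *
T=cams.read_camera("top");S=cams.read_camera("scene")
for c,uv in((T,(255,229)),(S,(373,175))):
    b=blob(masks(c)[1],uv)
    if b: x,y,w,h=b[2]; print(plane(c,(x+w/2-.5,y+h/2-.5),.01)*1000, plane(c,b[0],.01)*1000,b[1])
E
```

```text
time: 16.88
tool_pos: [0.4376, -0.0804, 0.1821]
tool_rot: [-1.946, 1.569, 2.772]
contact_force: [0.8, -0.9, -0.7]
opening: 0.0918
time: 17.47
tool_pos: [0.438, -0.0805, 0.183]
tool_rot: [1.271, 1.57, -0.295]
contact_force: [-0.8, -0.7, 1.5]
opening: 0.0669
t 17.47 tcp [438.  -80.5 183. ] xax [ 0.001 -0.    -1.   ] jaw [1.    0.005 0.001] ang 0.3 F [-0.8 -0.7  1.5] open 66.9 q [-0.35  0.53  1.99  0.    0.62 -0.36]
time: 18.05
tool_pos: [0.4381, -0.0806, 0.2669]
tool_rot: [1.219, 1.568, -0.347]
contact_force: [0.2, 0.1, -1.6]
opening: 0.0675
t 18.05 tcp [438.1 -80.6 266.9] xax [ 0.003 -0.001 -1.   ] jaw [1.    0.005 0.003] ang 0.3 F [ 0.2  0.1 -1.6] open 67.5 q [-0.35  0.38  1.92  0.    0.84 -0.36]
to [453.3 273.8] d [ 15.2 354.4]
[453.83199608 273.52961617] [453.08041541 272.89150493] 754.0
[459.46090194 271.77822369] [457.15493425 272.66050089] 599.0
```

```bash
python3 -m inch '0 10 0 0 0.55;1 20 0 0 0.55;2 28 0 0 0.55;2 30 0 0 0.55;2 30 0 0 0.55;2 30 0 0 0.55;2 30 0 0 0.55;2 30 0 0 0.55'; python3 -m inch '2 30 0 0 0.55;0 30 0 0 0.55;0 30 0 0 0.55;0 25 0 0 0.55;0 18 0 0 0.55;0 12 0 0 0.55;0 0 0 0 0.55;0 0 0 0 0.55'; python3 st.py [453.5,273.8]
```

```text
time: 18.82
tool_pos: [0.4501, 0.1295, 0.2644]
tool_rot: [-1.5, 1.568, -3.066]
contact_force: [0.5, -0.5, -0.6]
opening: 0.0669
time: 19.48
tool_pos: [0.4523, 0.2727, 0.2648]
tool_rot: [-1.037, 1.569, -2.602]
contact_force: [0.2, -0.1, -1.0]
opening: 0.0677
t 19.48 tcp [452.3 272.7 264.8] xax [-0.002 -0.001 -1.   ] jaw [ 1.     0.006 -0.002] ang 0.4 F [ 0.2 -0.1 -1. ] open 67.7 q [ 0.4   0.5   1.7  -0.    0.94  0.39]
to [453.5 273.8] d [1.2 1.1]
```

```bash
python3 -m inch '1 1 -10 0 0.55;0 0 -15 0 0.55;0 0 -12 0 0.55;0 0 -6 0 0.55;0 0 0 0 0.55;0 0 0 0 0.55'; python3 st.py [453.5,273.8];python3 pic.py c2 255,229 373,175
```

```text
time: 19.98
tool_pos: [0.454, 0.2729, 0.2224]
tool_rot: [-1.06, 1.57, -2.627]
contact_force: [0.4, -0.4, -0.8]
opening: 0.0673
t 19.98 tcp [454.  272.9 222.4] xax [-0.001 -0.    -1.   ] jaw [ 1.     0.004 -0.001] ang 0.2 F [ 0.4 -0.4 -0.8] open 67.3 q [ 0.4   0.57  1.73 -0.    0.84  0.39]
to [453.5 273.8] d [-0.5  0.9]
```

View pics/c2.png

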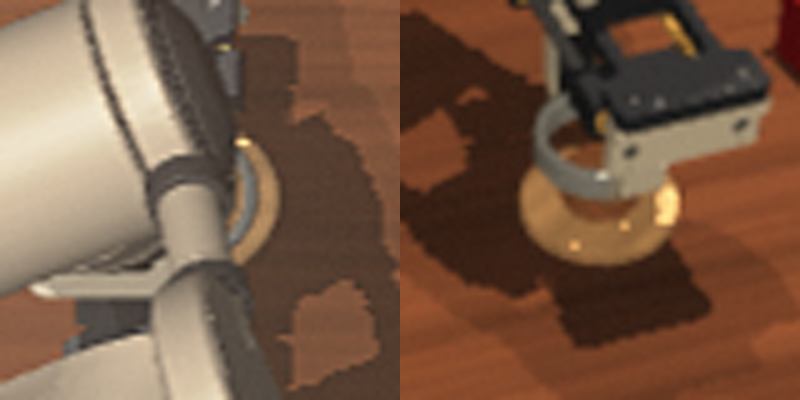

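```bash
python3 - <<'E'
from h import *
T=cams.read_camera("top")
print([proj(T,(.454,.2729-.0345,z)).round(1) for z in (.04,.056)],proj(T,(.4535,.2738-.0405,.01)))
E
python3 -m inch '0 1 -8 0 0.55;0 0 -8 0 0.55;0 0 -6 0 0.55;0 0 -4 0 0.55;0 0 -2 0 0.55;0 0 0 0 0.55;0 0 0 0 0.55'; python3 st.py [453.5,273.8]
```

```text
[array([266.2, 227.5]), array([265.3, 227.2])] [269.77768966 228.22106138]
time: 20.72
tool_pos: [0.4539, 0.2745, 0.1946]
tool_rot: [-0.902, 1.571, -2.468]
contact_force: [0.3, 0.6, -0.6]
opening: 0.0674
t 20.72 tcp [453.9 274.5 194.6] xax [-0. -0. -1.] jaw [ 1.     0.005 -0.   ] ang 0.3 F [ 0.3  0.6 -0.6] open 67.4 q [ 0.4   0.61  1.75 -0.    0.78  0.39]
to [453.5 273.8] d [-0.4 -0.7]
```

```bash
python3 -m inch '0 0 -1 0 0.55;0 0 -1 0 0.55;0 0 0 0 0.55;0 0 0 0 0.55'; python3 st.py; python3 -m inch '0 0 0 0 0.75;0 0 0 0 0.85;0 0 0 0 1;0 0 0 0 1;0 0 0 0 1;0 0 0 0 1;0 0 5 0 1;0 0 15 0 1'; python3 -m inch '0 0 25 0 1;0 0 25 0 1;-10 15 15 0 1;-20 30 10 0 1;-20 30 10 0 1;-20 30 10 0 1;-20 30 10 0 1;-20 30 10 0 1'; python3 -m inch '-20 30 5 0 1;-20 30 5 0 1;-20 30 5 0 1;-15 20 5 0 1;0 0 0 0 1;0 0 0 0 1'; python3 st.py
python3 - <<'E'
from cell import cams
import cv2
T=cams.read_camera("top")["color"][...,::-1];S=cams.read_camera("scene")["color"][...,::-1]
cv2.imwrite("pics/f_t.png",cv2.resize(T[130:290,130:510],None,fx=2.1,fy=2.1,interpolation=2))
cv2.imwrite("pics/f_s.png",cv2.resize(S[110:320,110:470],None,fx=2.2,fy=2.2,interpolation=2))
E
```

```text
time: 21.05
tool_pos: [0.454, 0.2746, 0.193]
tool_rot: [1.93, 1.57, 0.364]
contact_force: [-0.2, 0.3, -0.6]
opening: 0.0675
t 21.05 tcp [454.  274.6 193. ] xax [ 0.001  0.    -1.   ] jaw [1.    0.005 0.001] ang 0.3 F [-0.2  0.3 -0.6] open 67.5 q [ 0.4   0.61  1.75 -0.    0.78  0.39]
time: 21.72
tool_pos: [0.4532, 0.2742, 0.2115]
tool_rot: [-1.157, 1.567, -2.723]
contact_force: [0.3, -1.1, -0.1]
opening: 0.0918
time: 22.38
tool_pos: [0.3426, 0.4406, 0.3288]
tool_rot: [2.167, 1.57, 0.601]
contact_force: [1.8, 0.2, 0.4]
opening: 0.0916
time: 22.88
tool_pos: [0.2678, 0.5502, 0.348]
tool_rot: [1.809, 1.57, 0.246]
contact_force: [-0.3, 0.4, 0.2]
opening: 0.0916
t 22.88 tcp [267.8 550.2 348. ] xax [ 0.  0. -1.] jaw [1.    0.008 0.   ] ang 0.4 F [-0.3  0.4  0.2] open 91.6 q [ 0.99  0.55  1.35 -0.    1.24  0.99]
```

View pics/f_t.png

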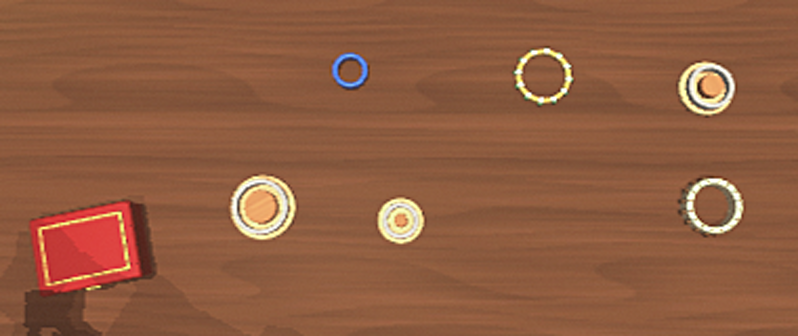

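View pics/f_s.png

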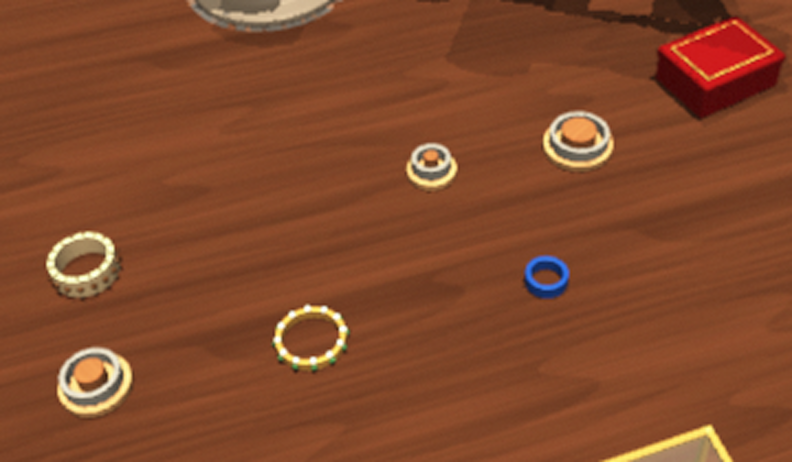

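All three kadas are over their posts (top crop (263,207), (401,220), (707,87)), and the bystanders are where they lay. One numeric check of the heights before handing in.

Run:
```python
from h import *
S=cams.read_camera("scene");T=cams.read_camera("top")
for n,t,s in(("S",(321,235),(306,184)),("M",(467,171),(152,281)),("L",(255,229),(373,171))):
    b=blob(masks(T)[0],t,16);a=blob(masks(S)[0],s,17)
    if a is None or b is None: print(n,a,b);continue
    X=cv2.triangulatePoints(P(T),P(S),b[0].reshape(2,1),a[0].reshape(2,1)).ravel();print(n,(X[:3]/X[3]*1000).round(1),b[1:],a[1:])
it={"gold":((388,166),),"bone":((469,228),),"box":((172,248),)}
```

```text
S [437.3 101.3  19.1] (291.0, (311, 225, 19, 20)) (231.0, (297, 175, 18, 17))
M [ 606.8 -287.6   17.5] (469.0, (454, 160, 26, 24)) (577.0, (137, 268, 29, 26))
L [453.  274.4  17.8] (613.0, (240, 214, 30, 30)) (479.0, (360, 161, 27, 22))
```

Mid-heights are 17.5–19 mm (18 mm expected for a kada on a 10 mm base), and centres are within about 1.5 mm of the stands. Handing in.

```bash
python3 -c "
from cell import workorder;print(workorder.hand_in())"
```

```text
the job is handed in; nothing more can be done
None
```

All three silver kadas are on their matching stands, placed in the order small, medium, large. I lowered each one over its post before releasing it, then backed the arm away and handed the job in at about 23 s.

- **Placement:** In the last two-camera check, each kada's centre was within about 1.5 mm of its stand's axis. Mid-heights were 17.5–19 mm, against 18 mm expected for a kada lying flat on its base. The last pictures show all three flat around their posts.
- **Forces:** The largest force I read was a touchdown of about 5.4 N with the medium kada. The small and large ones showed no clear touchdown force, so each may have settled about a millimetre on release.
- **Bystanders:** The gold bangle, bone bangle, red box and blue ring looked unmoved in the last pictures. I checked this by eye only.
- **Disagreement:** While I carried the large kada, a scene-camera reading of its stand was 3–6 mm off the top view. I think the visible post skewed that reading, so I used the top view and the earlier two-camera measurement.

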